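Press a guide pin home in a bench-mounted locking clamp press

ROBOT

A 6-joint arm with a two-finger parallel gripper is mounted at the origin on the work surface; the furniture and walls round the work are solid. World frame = base frame: x ahead of the robot, y to its left, z up, the work surface at z = 0. Lengths are in m, angles in rad, forces in N, time in s.
With the tool pointing down it reaches from about 0.25 to 0.775 m from the base axis. Payload 4 kg.
Tool frame: the origin (TCP) lies on the centre line of the jaws, within the pads' length; the fingertips stand 25 mm ahead of it and the grasp point (between the pads) lies 6 mm ahead of it; z points along the fingers, y is the line along which they close (so a half turn about z gives the same grasp; the last joint's range is limited). The gripper opens to 94 mm and grips with 3 to 60 N. Pads are 16 mm wide; open, the fingers measure 119 mm over their backs; the gripper's body (75 mm by 177 mm) begins 78 mm behind the grasp point.
Start: joints at [1.048, 0.087, 1.371, -0, 1.684, -0.103], TCP at [0.224, 0.502, 0.231] pointing down, gripper open.
Joint ranges: [-3.1, 3.1], [-0.76, 2.03], [0.27, 2.55], [-1.08, 4.22], [0.17, 2.65], [-2.57, 2.57]. Speed limits (rad/s): [2.79, 2.79, 3.14, 3.14, 3.14, 3.14].

INTERFACE

Orientations are given as [roll, pitch, yaw] about the fixed x, y, z axes, in that order (R = Rz(yaw) Ry(pitch) Rx(roll)).
In Python, from bench import robot, imaging gives the robot as it stands. The module is installed in compiled form; this text tells all that it offers.
- The arm moves only by the tool drive_tool, never from a script. Its argument "series" is a list of rows, each a list of 3 entries, a list of its own where there are three numbers: the finger opening in m, from 0 to 0.094, then the shift along the tool's x, y, z in m, then the turn, a rotation vector about the tool's x, y, z in rad. A call has 1 to 5 rows; each row is the pose to reach, as a shift and turn from the pose commanded when the call began, along the tool's axes at that moment; what a row does not reach only later rows make up. A row lasts 1/8 s, in which the tool goes at most 62.5 mm and 10.7 degrees, less where a joint would pass 70% of its speed; a pose out of reach is approached as far as the arm can. A call with a gripper value outside its range is refused whole. The fingers move at their own pace and stop on an object; the grip force is fixed at half the most. Time passes only in rows, so rows that repeat a pose let the fingers close. It gives the time, the measured TCP pose, the force, the opening and the grip force at its end, in the units of the state.
- robot.get_obs(): the state, without advancing time (a new reading comes with each control period).
- imaging.snapshot(name): name is "side" or "top" or "wrist"; returns the picture (384x512x3 uint8, red, green, blue); there is no depth.
- imaging.get_calibration(name): a dict with "intrinsics" (3x3 intrinsics, pixels), "k1" (the pictures are not rectified: a ray, as slopes to the right and down, at radius r is drawn at 1 + k1 r^2 times it, then the intrinsics apply), "position" and "rotation" of the camera in the world. Camera axes: x right, y up, looking along -z (the intrinsics and any distortion apply to the point x, -y, -z); pixel columns grow to the right and rows downward; lengths in m; the calibration is good to about 2 mm. A picture is of the moment at which its call begins: read the wrist's pose just before it. get_calibration takes no time and is no camera call; for the wrist camera it gives the pose at the moment of the call.
- robot.close_job(): hands the job in; it is judged then, once.
The state is a dict: "time": time; "joint_positions": joint angles; "qvel": joint speeds; "joint_torque": joint torques, N m; "tool_pos": TCP position; "ee_rot": TCP orientation; "wrist_force": force on the tool from outside, world axes, zero at the start; "wrist_torque": the same for the moment, N m; "width": finger opening in m; "finger_force": force on a finger pad.
Only numpy, scipy, OpenCV 4.12 (cv2) and the standard library are available. Lean on these libraries where they do the work, as an engineer would, in place of code of your own. Each camera call takes 0.05 s, during which the arm holds its last target. There are 200 camera calls.

TASK

Press the guide pin home: sit the aluminium block upright in the nest of the bolted-down locking pliers with its pin head facing the pressing pad, and let go of it. Squeeze the moving handle until the pliers snap over centre and hold the block by themselves, stopping as soon as you feel them bottom, since leaning on the locked tool bends it. Then free them with the release lever on the inside of the handle, not by pulling the handle, so that they spring open and leave the block in its nest with the pin head tight against it; do not knock over the flux bottle.

Things in the scene. Friction and masses are not known exactly. Their poses are not given: they have to be found in the camera images.
- press: bare steel locking pliers bolted level on a grey plate (196 x 112 x 10 mm; x -76..120, y -70..42), fixed. Origin on the bench under the jaw's main rivet; +x to the jaw end, +y to the moving handle's side, z up. Moving parts are at z 30 to 54 mm, nothing above 62. Fixed parts end at x = -76; beyond, only the handle's and lever's ends overhang bare bench.
- nest (a point): middle of the nest's floor, 26 mm above the bench, at press (80, -17) mm, axes as the press. Open on top and towards the pad (+y). Anvil wall on its -y side, 13 mm from this point, its top 54 mm above the bench; two low lips with sloped leads at the x ends, 37 mm apart, tops about 34 mm above the bench.
- guide_block: aluminium block 34 (x) x 26 (y) x 32 (z) mm, about 85 g, two dark holes in its top. Origin mid underside. The pin sticks out of its +y face, 16 mm up. Nested: axes parallel to the press's, +y (pin) to the pad, -y face at the anvil; the pad pushes it the last few mm. Grip it across its 34 mm sides, over 10 mm above its underside to clear the lips.
- guide_pin (a joint): travel of the steel pin into the block, m: 0 at the start, its 12 mm head (4 mm thick) standing 6 mm off the block's face; 0.006 home, head against the face. A press fit: it moves at about 28 N and stays where it is put.
- pressure_pad: round steel pad, 16 mm across, on a strong spring plunger in the nose of the moving jaw, 42 mm above the bench. Origin mid pressing face; its -y axis points at the anvil. Locked, it presses on the pin head with 50 to 95 N.
- pad_face (a point): middle of the pad's pressing face. In the press frame its y is about -1 mm when locked on the block and 10 to 21 mm when the pliers are open; the outermost face of a nested block's unpressed pin head is then at y = 6 mm.
- handle: moving handle (with lever and toggle link), steel, z 30 to 54 mm. Origin at its pin on the jaw; its end 145 mm off along its -x; +y its outer side. A light spring holds it open. Squeeze: push it towards press -y, about 0.75 rad: 2 N at first, then 5 to 15 N, almost none past dead centre, then a rigid stop = locked. Let go before that, it reopens. Over 30 N on it or the lever bends it.
- handle_grip (a point): where to push the handle: on its outer face, 118 mm from its pin, 42 mm above the bench. Press frame, mm: open about (-80, 134), locked about (-121, 32 to 73), a shallow arc between. Where in that range it locks depends on the setting of the adjusting screw in the tail, shown by no reading: find it by feel. Dead centre is only 4 mm of travel before the stop.
- release_lever (a joint): turn of the release lever on the handle, rad: 0 at rest (spring return), at most 0.35 with its tail pressed towards the handle. By about 0.15 its nose has pried the toggle back over centre, and the pliers spring open by themselves.
- lever_tail (a point): inner (-y) face of the lever's tail: a steel tab on edge, 24 mm high, 20 long, 6 thick, at the very end of the tool beyond the handle's end, 42 mm above the bench. Locked: about (-166, -10 to 47) mm in the press frame, free bench on its -y side. Pushing it 35 to 40 mm towards press +y with 1 to 4 N frees the pliers; the handle then swings away that way.
- flux_bottle: brown glass dropper bottle, 33 mm across and 102 mm high, standing on the bench; origin in the middle of its foot, z up.
There are look-alikes about, which are no part of the job. Of the things shaped like the guide_block, the aluminium one is meant.

How it is judged:
By the outcome, as a careful person would: the job done as asked, in the order asked, and still so for the second after the job is handed in, with the robot touching nothing.
It also fails if it takes over 58 s, if anything falls off the work surface, if the arm or the gripper's body presses on something with over 40 N, if the wrist force passes 120 N, or if a joint passes its speed limit or range.

## Working session

There is one attempt and no reset: what is moved stays moved. The work goes in short steps, Python scripts to look and compute and a tool call to move; the robot and the scene stay as the last step left them, time stands still between calls to the robot, and variables do not carry over. Pictures are saved under pics/ and viewed, at most 10 in all, crops included, and the job is handed in when it is done.

Besides the shell and the picture viewer there is one more tool, called after "Call:" by a JSON object that holds its "method" and its "body". drive_tool: Moves the arm, as the interface text tells. Its arguments: {"type":"object","properties":{"series":{"type":"array"}},"required":["series"]}

```bash
mkdir -p pics; cat > h.py <<'E'
import numpy as np, cv2
from bench import robot, imaging
def snap(n,f):
    im=imaging.snapshot(n); cv2.imwrite('pics/'+f,im[:,:,::-1]); return im
def ray(cal,u,v):
    K=np.array(cal['intrinsics']);k=cal['k1']
    p=np.array([(u-K[0,2])/K[0,0],(v-K[1,2])/K[1,1]]);q=p.copy()
    for _ in range(20): q=p/(1+k*(q@q))
    return np.array(cal['position']),np.array(cal['rotation'])@np.array([q[0],-q[1],-1])
def onz(cal,u,v,z):
    o,d=ray(cal,u,v); return o+d*(z-o[2])/d[2]
def proj(cal,P):
    K=np.array(cal['intrinsics']);c=np.array(cal['rotation']).T@(np.array(P)-np.array(cal['position']))
    q=np.array([c[0],-c[1]])/-c[2]; q=q*(1+cal['k1']*(q@q)); return q*[K[0,0],K[1,1]]+[K[0,2],K[1,2]]
E
python3 - <<'E'
from h import *
a=snap('top','t0.png');b=snap('side','s0.png')
for n in('top','side'):
    c=imaging.get_calibration(n);print(n,c)
o=robot.get_obs();print(o['time'],o['tool_pos'],o['ee_rot'],o['width'],o['wrist_force'])
cv2.imwrite('pics/t0b.png',cv2.resize(a[:,:,::-1],(800,600),interpolation=cv2.INTER_CUBIC))
cv2.imwrite('pics/s0b.png',cv2.resize(b[:,:,::-1],(800,600),interpolation=cv2.INTER_CUBIC))
E
```

```text
top {'intrinsics': array([[359.8333587 ,   0.        , 262.82437012],
       [  0.        , 359.8333587 , 192.374329  ],
       [  0.        ,   0.        ,   1.        ]]), 'k1': -0.10688293603147447, 'position': array([0.42149426, 0.13133398, 0.90087878]), 'rotation': array([ 0.10143632,  0.04345183, -1.57848062])}
side {'intrinsics': array([[376.00445664,   0.        , 251.74404038],
       [  0.        , 376.00445664, 196.56605555],
       [  0.        ,   0.        ,   1.        ]]), 'k1': 0.00932534048451934, 'position': array([0.47512214, 0.86717743, 0.48147968]), 'rotation': array([ 1.05744815, -0.02140691, -3.11073881])}
0.1 [0.22393915 0.50186822 0.22942898] [-3.13961684e+00 -2.27846727e-04  2.72182700e+00] 0.09375586852744221 [-0.29015155 -0.17402664  0.45427494]
```

View pics/t0b.png

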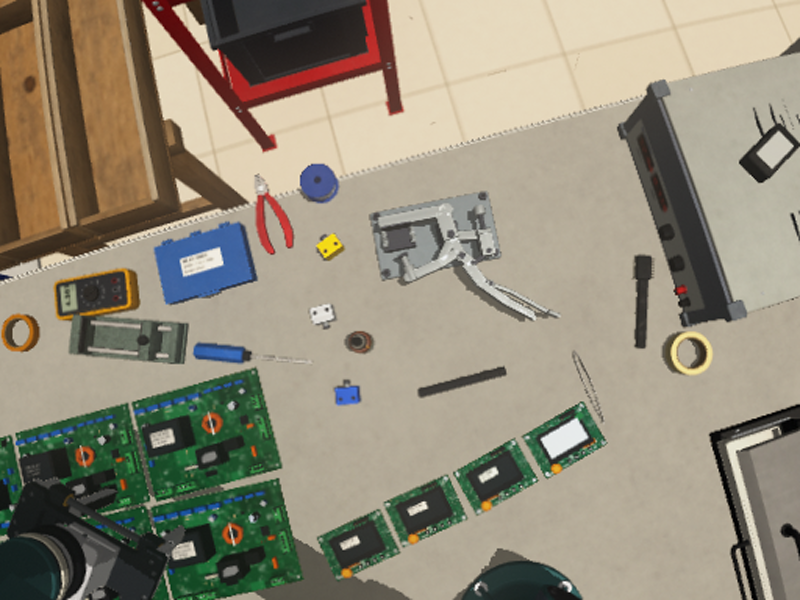

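View pics/s0b.png

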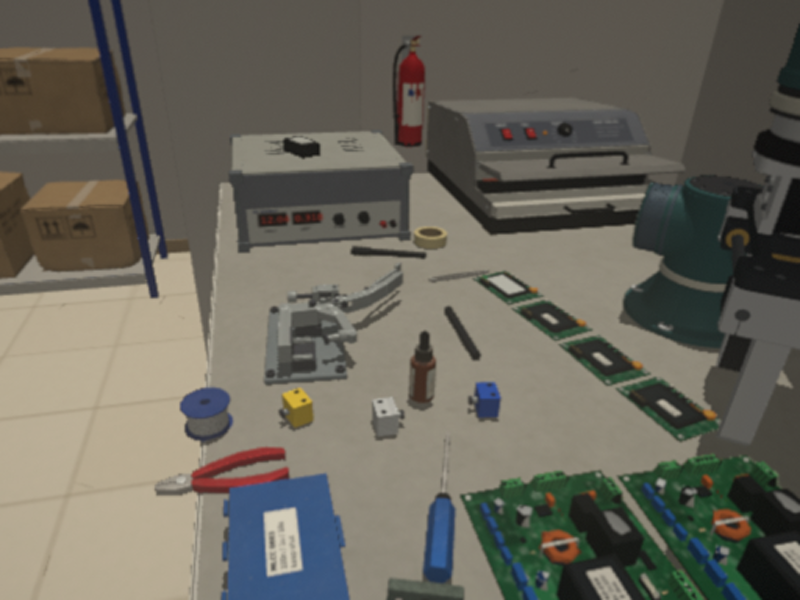

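The top view shows the pliers at about (435,240) with the jaw to the left. The aluminium block is at (322,315) with its pin pointing down, and the bottle is at (358,342). I'll take a zoomed crop and some numbers.

```bash
cat >> h.py <<'E'
from scipy.spatial.transform import Rotation as Ro
_g=imaging.get_calibration
def cal(n):
    c=dict(_g(n)); r=np.array(c['rotation'])
    c['rotation']=Ro.from_euler('xyz',r).as_matrix() if r.ndim==1 else r
    return c
E
python3 - <<'E'
from h import *
a=cv2.imread('pics/t0.png')
cv2.imwrite('pics/t0c.png',cv2.resize(a[110:230,195:365],None,fx=4.7,fy=4.7,interpolation=cv2.INTER_CUBIC))
c=cal('top');s=cal('side')
for n,u,v,z in [('plateTL',371,211,.01),('TR',489,192,.01),('BL',380,280,.01),('block',322,314,.032),('bottle',358,342,.09),('handleend',558,317,.042)]:
    p=onz(c,u*.64,v*.64,z);print(n,p.round(3),(proj(s,p)/.64).round())
hsv=cv2.cvtColor(a,cv2.COLOR_BGR2HSV)
E
```

```text
plateTL [0.66  0.233 0.01 ] [262. 377.]
TR [0.689 0.04  0.01 ] [272. 306.]
BL [0.546 0.218 0.01 ] [348. 374.]
block [0.491 0.308 0.032] [387. 404.]
bottle [0.445 0.243 0.09 ] [426. 336.]
handleend [ 0.481 -0.057  0.042] [401. 267.]
```

View pics/t0c.png

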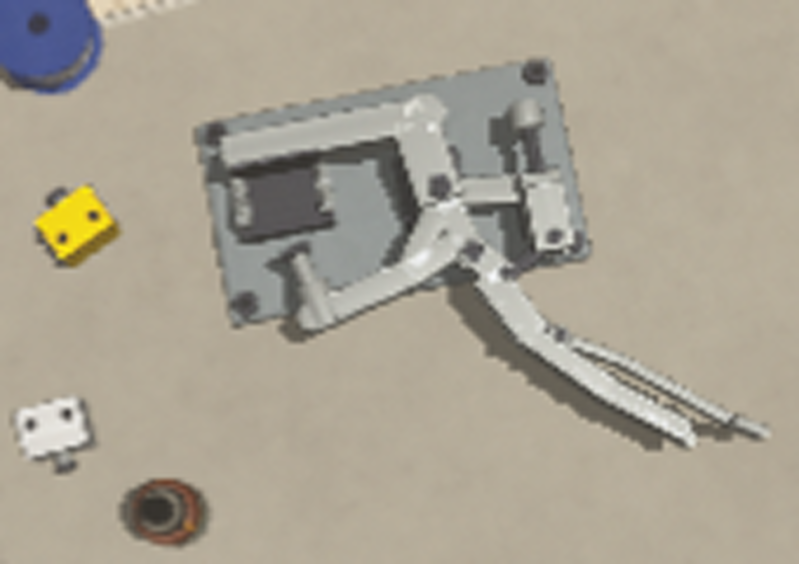

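```bash
cat >> h.py <<'E'
E
python3 - <<'E'
from h import *
c=cal('top')
f=lambda x,y,z:onz(c,(x+.5)/4.7+195-.5,(y+.5)/4.7+110-.5,z)
W=np.array([f(*p,.01) for p in [(195,127),(549,60),(592,258),(235,326)]])[:,:2]
P=np.array([(120,-70),(-76,-70),(-76,42),(120,42)])/1000
w0,p0=W.mean(0),P.mean(0)
H=(P-p0).T@(W-w0);U,S,V=np.linalg.svd(H);R=V.T@np.diag([1,np.linalg.det(V.T@U.T)])@U.T
t=w0-R@p0;print('press',t.round(4),np.arctan2(R[1,0],R[0,0]),'res',(W-(P@R.T+t)).round(4).tolist())
for n,p in dict(nest=(80,-17),gopen=(-80,134),glock=(-121,50),tail=(-166,20),pad=(80,15)).items(): print(n,(R@(np.array(p)/1000)+t).round(4))
print('nest seen',f(283,203,.026).round(4))
B=np.array([f(*p,.032) for p in [(12,408),(80,395),(93,440),(23,460)]]);print('block',B.round(4).tolist(),B.mean(0).round(4))
e=B[1]-B[0]+B[2]-B[3];print('ang of -x',np.arctan2(e[1],e[0]))
print('holes',f(31,424,.032).round(4),f(66,414,.032).round(4),'pin',f(64,462,.016).round(4))
print('bottle',f(157,510,.1).round(4))
np.savez('press.npz',R=R,t=t)
E
```

```text
press [0.6086 0.1058] 1.7494715783452652 res [[-0.0, 0.0001], [-0.0011, 0.0009], [0.0001, 0.0007], [0.001, -0.0016]]
nest [0.6111 0.1876]
gopen [0.4909 0.0033]
glock [ 0.5809 -0.0221]
tail [ 0.6184 -0.0611]
pad [0.5796 0.1819]
nest seen [0.6098 0.1878 0.026 ]
block [[0.5023, 0.3299, 0.032], [0.5087, 0.294, 0.032], [0.4851, 0.287, 0.032], [0.475, 0.3238, 0.032]] [0.4928 0.3086 0.032 ]
ang of -x -1.3479711061325934
holes [0.4938 0.3197 0.032 ] [0.4988 0.3013 0.032 ] pin [0.4748 0.3053 0.016 ]
bottle [0.4464 0.2439 0.1   ]
```

Call:
{"method": "drive_tool", "body": {"series": [[0.07,[-0.065,-0.013,0],[0,0,-0.16]],[0.07,[-0.13,-0.027,0.006],[0,0,-0.32]],[0.07,[-0.19,-0.04,0.01],[0,0,-0.48]],[0.07,[-0.25,-0.053,0.02],[0,0,-0.65]],[0.07,[-0.3,-0.0666,0.03],[0,0,-0.65]]]}}

```text
time: 0.72
tool_pos: [0.4723, 0.3177, 0.1999]
ee_rot: [3.141, -0.0, -2.911]
wrist_force: [0.7, 0.4, 0.7]
width: 0.0699
finger_force: 0.0
```

Call:
{"method": "drive_tool", "body": {"series": [[0.07,[0,0,0],[0,0,0]],[0.07,[0,0,0],[0,0,0]]]}}

```text
time: 0.98
tool_pos: [0.4706, 0.3192, 0.2]
ee_rot: [3.141, -0.001, -2.912]
wrist_force: [-0.5, -0.5, -0.4]
width: 0.0701
finger_force: 0.0
```

```bash
cat >> h.py <<'E'
def mv(x,y,z,yaw):
    "shift and z turn, tool axes, to bring the TCP from its measured pose to the target pointing down"
    o=robot.get_obs();R=Ro.from_euler('xyz',o['ee_rot'])
    T=Ro.from_euler('xyz',[np.pi,0,yaw])
    print('t',round(o['time'],2),'from',o['tool_pos'].round(4),'rot',np.round(o['ee_rot'],3),'F',o['wrist_force'].round(1),'w',round(o['width'],4))
    print('shift',R.inv().apply(np.array([x,y,z])-o['tool_pos']).round(4),'turn',(R.inv()*T).as_rotvec().round(3))
E
python3 - <<'E'
from h import *
mv(.493,.309,.2,3.37)
im=snap('wrist','w1.png');c=cal('wrist');print(c)
for p in [(.4928,.3086,.032),(.4464,.2439,.1)]: print(proj(c,p))
E
```

```text
t 0.97 from [0.4706 0.3192 0.2   ] rot [ 3.141e+00 -1.000e-03 -2.912e+00] F [-0.5 -0.5 -0.4] w 0.0701
shift [-0.0195 -0.015  -0.    ] turn [ 0.    -0.001  0.001]
{'intrinsics': array([[323.55905619,   0.        , 250.70441207],
       [  0.        , 323.55905619, 191.59267793],
       [  0.        ,   0.        ,   1.        ]]), 'k1': -0.049559748647977055, 'position': array([0.39495631, 0.30221118, 0.35474303]), 'rotation': array([[-2.29321941e-01, -9.38613414e-01, -2.57713614e-01],
       [ 9.73350518e-01, -2.21011421e-01, -6.11777751e-02],
       [ 4.64628210e-04, -2.64875086e-01,  9.64282621e-01]])}
[234.98212856 199.04875136]
[164.06261787 151.12262471]
```

View pics/w1.png

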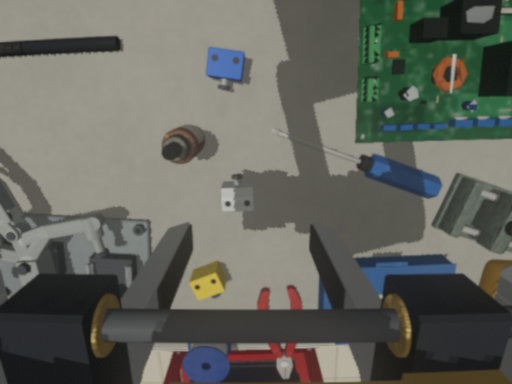

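The block is at (237,199), as predicted. The bottle cap is at about (174,151). I'll zoom in to refine both.

```bash
python3 - <<'E'
import cv2
a=cv2.imread('pics/w1.png')
cv2.imwrite('pics/w1c.png',cv2.resize(a[110:225,145:265],None,fx=5,fy=5,interpolation=cv2.INTER_CUBIC))
E
```

```text
(no output)
```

View pics/w1c.png

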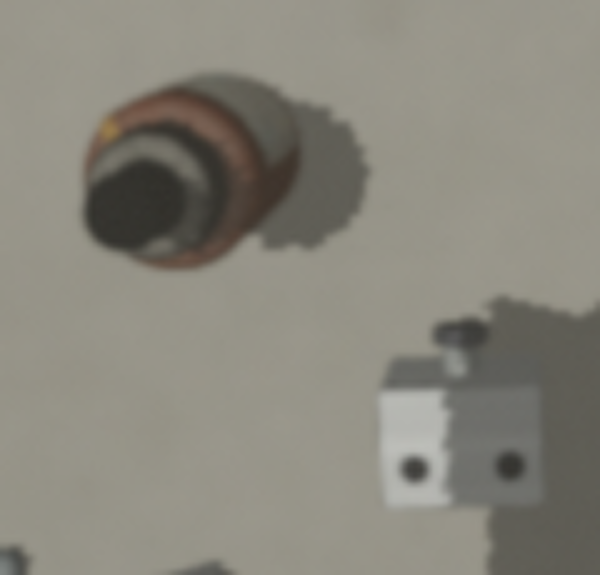

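```bash
python3 - <<'E'
from h import *
c=cal('wrist')
f=lambda x,y,z:onz(c,(x+.5)/5+144.5,(y+.5)/5+109.5,z)
B=np.array([f(*p,.032) for p in [(380,390),(538,388),(543,504),(385,505)]])
print(B.round(4).tolist(),'ctr',B.mean(0).round(4));e=B[1]-B[0]+B[2]-B[3]
print('len',np.linalg.norm(e)/2,'ang',np.arctan2(e[1],e[0]))
h1,h2=f(414,468,.032),f(510,465,.032);print('holes ang',np.arctan2(*(h2-h1)[[1,0]]), 'pin',f(461,335,.018).round(4))
print('cap',f(134,205,.102).round(4),'foot',f(234,142,0).round(4))
mv(*B.mean(0)[:2],.07,3.37)
E
```

```text
[[0.4842, 0.2915, 0.032], [0.4763, 0.3231, 0.032], [0.5006, 0.3299, 0.032], [0.5084, 0.2976, 0.032]] ctr [0.4924 0.3105 0.032 ]
len 0.03291631286527592 ang 1.8119777738268148
holes ang 1.834882389827347 pin [0.4722 0.3053 0.018 ]
cap [0.4443 0.2499 0.102 ] foot [0.4456 0.2479 0.    ]
t 1.02 from [0.4703 0.3198 0.2005] rot [ 3.141 -0.    -2.911] F [1.  0.4 0.1] w 0.0701
shift [-0.0194 -0.0142  0.1305] turn [ 0.001 -0.     0.003]
```

Call:
{"method": "drive_tool", "body": {"series": [[0.07,[-0.0195,-0.0142,0.05],[0,0,-0.018]],[0.07,[-0.0195,-0.0142,0.1],[0,0,-0.018]],[0.07,[-0.0195,-0.0142,0.14],[0,0,-0.018]],[0.07,[-0.0195,-0.0142,0.164],[0,0,-0.018]],[0.07,[-0.0195,-0.0142,0.164],[0,0,-0.018]]]}}

```text
time: 1.65
tool_pos: [0.4905, 0.3104, 0.0345]
ee_rot: [-3.141, -0.005, -2.891]
wrist_force: [-0.1, -0.6, 0.5]
width: 0.0701
finger_force: 0.0
```

Call:
{"method": "drive_tool", "body": {"series": [[0.03,[0,0,0],[0,0,0]],[0.03,[0,0,0],[0,0,0]],[0.03,[0,0,0],[0,0,0]],[0.03,[0,0,0],[0,0,0]],[0.03,[0,0,0],[0,0,0]]]}}

```text
time: 2.28
tool_pos: [0.4936, 0.3099, 0.0372]
ee_rot: [3.141, 0.001, -2.894]
wrist_force: [-1.0, -1.0, 2.3]
width: 0.0338
finger_force: 30.0
```

Call:
{"method": "drive_tool", "body": {"series": [[0.03,[0,0,-0.03],[0,0,0]],[0.03,[0,0,-0.08],[0,0,0]],[0.03,[0,0,-0.11],[0,0,0]],[0.03,[0,0,-0.11],[0,0,0]]]}}

```text
time: 2.78
tool_pos: [0.4947, 0.3105, 0.1493]
ee_rot: [3.14, 0.006, -2.894]
wrist_force: [0.5, -0.7, -1.3]
width: 0.0338
finger_force: 30.0
```

```bash
python3 - <<'E'
from h import *
mv(.611-.0015,.1876,.147,3.320)
E
```

```text
t 2.77 from [0.4947 0.3105 0.1493] rot [ 3.14   0.006 -2.894] F [ 0.5 -0.7 -1.3] w 0.0338
shift [-0.0811 -0.1473  0.0026] turn [0.002 0.006 0.07 ]
```

Call:
{"method": "drive_tool", "body": {"series": [[0.03,[-0.027,-0.05,0],[0,0,0.03]],[0.03,[-0.054,-0.1,0],[0,0,0.07]],[0.03,[-0.081,-0.147,0.002],[0,0,0.07]],[0.03,[-0.081,-0.147,0.002],[0,0,0.07]],[0.03,[-0.081,-0.147,0.002],[0,0,0.07]]]}}

```text
time: 3.4
tool_pos: [0.6066, 0.1871, 0.1419]
ee_rot: [3.141, -0.004, -2.964]
wrist_force: [-0.4, 0.7, -0.2]
width: 0.0343
finger_force: 30.0
```

```bash
python3 - <<'E'
from h import *
mv(.611-.0015,.1876,.147,3.320)
im=snap('wrist','w2.png');c=cal('wrist')
o=robot.get_obs();d=np.load('press.npz')
W=lambda x,y,z: np.r_[d['R']@(np.array([x,y])/1000)+d['t'],z/1000]
for n,p in dict(nest=(80,-17,26),plateBL=(120,42,10),plateTL=(120,-70,10),pad=(80,15,42),BR=(-76,42,10)).items(): print(n,proj(c,W(*p)).round(1))
t=o['tool_pos'];print('block top c',proj(c,t+[0,0,-.005]).round(1))
cv2.imwrite('pics/w2b.png',cv2.resize(im[:,:,::-1],(800,600),interpolation=cv2.INTER_CUBIC))
E
```

```text
t 3.4 from [0.6066 0.1871 0.1419] rot [ 3.141 -0.004 -2.964] F [-0.4  0.7 -0.2] w 0.0343
shift [-0.0029 -0.     -0.0052] turn [ 0.001 -0.004 -0.001]
nest [249.3 200.2]
plateBL [294.9 130.5]
plateTL [290.7 247.9]
pad [249.2 167.7]
BR [ 73.9 131.2]
block top c [250.3 251.7]
```

View pics/w2b.png

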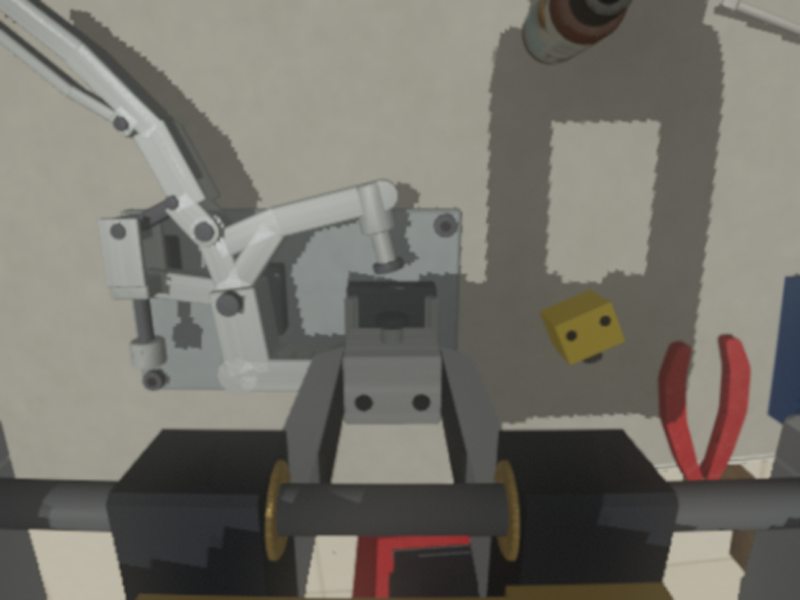

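The plate corners are within about 3 px of prediction: seen at (461,209) and (122,210) in the upscaled view. The pad is at (388,266). The held block's top centre is at (392,389), so it sits about 1.4 mm towards the pad from the TCP. I'll go lower and measure again once settled.

Call:
{"method": "drive_tool", "body": {"series": [[0.03,[0,0,0.01],[0,0,0]],[0.03,[0,0,0.03],[0,0,0]],[0.03,[0,0,0.042],[0,0,0]],[0.03,[0,0,0.042],[0,0,0]],[0.03,[0,0,0.042],[0,0,0]]]}}

```text
time: 4.08
tool_pos: [0.608, 0.1873, 0.1027]
ee_rot: [3.141, 0.001, -2.963]
wrist_force: [-0.3, -0.4, -0.9]
width: 0.0338
finger_force: 30.0
```

```bash
python3 - <<'E'
from h import *
mv(.6091,.1872,.1,3.320)
c=cal('wrist');im=snap('wrist','w3.png')
top=snap('top','t3.png')
d=np.load('press.npz');o=robot.get_obs();t=o['tool_pos'];ct=cal('top')
W=lambda x,y,z: np.r_[d['R']@(np.array([x,y])/1000)+d['t'],z/1000]
for n,p in dict(nest=(80,-17,26),plateBL=(120,42,10),BR=(-76,42,10),pad=(80,15,42),lipL=(61.5,-17,34),lipR=(98.5,-17,34)).items(): print(n,proj(c,W(*p)).round(1))
print('block top c',proj(c,t+[0,0,-.005]).round(1))
a=im[90:330,110:370,::-1]; b=cv2.resize(a,None,fx=2.4,fy=2.4,interpolation=cv2.INTER_CUBIC)
cv2.imwrite('pics/w3b.png',b)
E
```

```text
t 4.08 from [0.608  0.1873 0.1027] rot [ 3.141e+00  1.000e-03 -2.963e+00] F [-0.3 -0.4 -0.9] w 0.0338
shift [-0.001  -0.0003  0.0027] turn [ 0.     0.001 -0.   ]
nest [250.1 213.2]
plateBL [303.  132.3]
BR [ 47.6 133.4]
pad [250.  176.5]
lipL [224.7 216.8]
lipR [275.4 216.8]
block top c [250.2 253. ]
```

View pics/w3b.png

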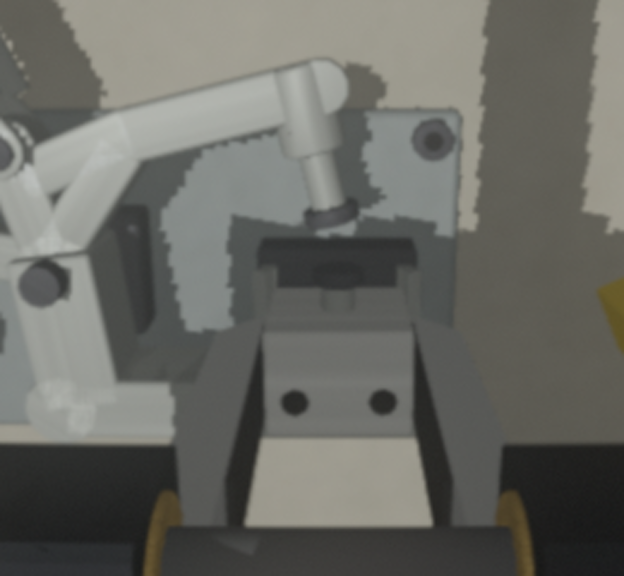

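Call:
{"method": "drive_tool", "body": {"series": [[0.03,[-0.0025,0,0.004],[0,0,0]],[0.03,[-0.0025,0,0.012],[0,0,0]],[0.03,[-0.0025,0,0.02],[0,0,0]],[0.03,[-0.0025,0,0.026],[0,0,0]],[0.03,[-0.0025,0,0.026],[0,0,0]]]}}

```text
time: 4.8
tool_pos: [0.6097, 0.1876, 0.0753]
ee_rot: [3.142, -0.002, -2.963]
wrist_force: [0.5, 1.3, -0.8]
width: 0.0338
finger_force: 30.0
```

Call:
{"method": "drive_tool", "body": {"series": [[0.03,[0,0,0.002],[0,0,0]],[0.03,[0,0,0.004],[0,0,0]],[0.03,[0,0,0.006],[0,0,0]],[0.03,[0,0,0.006],[0,0,0]]]}}

```text
time: 5.3
tool_pos: [0.6102, 0.1876, 0.0703]
ee_rot: [3.142, -0.0, -2.963]
wrist_force: [0.4, 0.3, -1.7]
width: 0.0336
finger_force: 30.0
```

Underside is about 33 mm up, with no contact so far. Going on down.

Call:
{"method": "drive_tool", "body": {"series": [[0.03,[0,0,0.002],[0,0,0]],[0.03,[0,0,0.004],[0,0,0]],[0.03,[0,0,0.005],[0,0,0]],[0.03,[0,0,0.005],[0,0,0]]]}}

```text
time: 5.8
tool_pos: [0.6102, 0.1876, 0.0653]
ee_rot: [3.142, -0.0, -2.963]
wrist_force: [0.6, -0.4, -1.0]
width: 0.0341
finger_force: 30.0
```

Call:
{"method": "drive_tool", "body": {"series": [[0.03,[0,0,0.001],[0,0,0]],[0.03,[0,0,0.002],[0,0,0]],[0.03,[0,0,0.002],[0,0,0]]]}}

```text
time: 6.18
tool_pos: [0.6102, 0.1876, 0.0633]
ee_rot: [3.142, -0.0, -2.963]
wrist_force: [-0.7, -0.0, -0.9]
width: 0.0337
finger_force: 30.0
```

Call:
{"method": "drive_tool", "body": {"series": [[0.03,[0,0,0.0005],[0,0,0]],[0.03,[0,0,0.001],[0,0,0]],[0.03,[0,0,0.001],[0,0,0]]]}}

```text
time: 6.55
tool_pos: [0.6104, 0.1876, 0.0633]
ee_rot: [3.142, 0.0, -2.963]
wrist_force: [-2.6, -0.1, 3.3]
width: 0.0339
finger_force: 30.0
```

Call:
{"method": "drive_tool", "body": {"series": [[0.03,[-0.0005,0,0],[0,0,0]],[0.03,[-0.001,0,0],[0,0,0]],[0.03,[-0.0015,0,0],[0,0,0]],[0.03,[-0.0015,0,0],[0,0,0]]]}}

```text
time: 7.05
tool_pos: [0.6118, 0.188, 0.0632]
ee_rot: [3.141, 0.0, -2.963]
wrist_force: [-2.7, -0.5, 6.0]
width: 0.0338
finger_force: 30.0
```

Call:
{"method": "drive_tool", "body": {"series": [[0.03,[-0.0005,0,-0.0005],[0,0,0]],[0.03,[-0.001,0,-0.0005],[0,0,0]],[0.03,[-0.001,0,-0.0005],[0,0,0]]]}}

```text
time: 7.42
tool_pos: [0.6128, 0.1882, 0.0633]
ee_rot: [3.141, 0.0, -2.963]
wrist_force: [-2.7, -0.9, 5.9]
width: 0.0335
finger_force: 30.0
```

Call:
{"method": "drive_tool", "body": {"series": [[0.03,[-0.0005,0,0],[0,0,0]],[0.03,[-0.001,0,0],[0,0,0]],[0.03,[-0.001,0,0],[0,0,0]]]}}

```text
time: 7.8
tool_pos: [0.6138, 0.1883, 0.0633]
ee_rot: [3.141, 0.0, -2.963]
wrist_force: [-2.8, -0.1, 4.4]
width: 0.0336
finger_force: 30.0
```

Call:
{"method": "drive_tool", "body": {"series": [[0.03,[-0.0005,0,0],[0,0,0]],[0.03,[-0.001,0,0],[0,0,0]],[0.03,[-0.001,0,0],[0,0,0]]]}}

```text
time: 8.18
tool_pos: [0.614, 0.1883, 0.0633]
ee_rot: [3.142, -0.002, -2.963]
wrist_force: [-4.2, -1.2, 6.1]
width: 0.0336
finger_force: 30.0
```

Call:
{"method": "drive_tool", "body": {"series": [[0.03,[-0.0005,0,0],[0,0,0]],[0.03,[-0.0005,0,0],[0,0,0]]]}}

```text
time: 8.43
tool_pos: [0.6141, 0.1884, 0.0633]
ee_rot: [3.142, -0.003, -2.963]
wrist_force: [-6.7, -2.3, 7.1]
width: 0.0339
finger_force: 30.0
```

Call:
{"method": "drive_tool", "body": {"series": [[0.03,[0.001,0,-0.0005],[0,0,0]],[0.046,[0.001,0,-0.0005],[0,0,0]],[0.046,[0.001,0,-0.0005],[0,0,0]],[0.046,[0.001,0,-0.0005],[0,0,0]],[0.046,[0.001,0,-0.0005],[0,0,0]]]}}

```text
time: 9.05
tool_pos: [0.6143, 0.1884, 0.0633]
ee_rot: [3.142, 0.0, -2.963]
wrist_force: [0.5, -0.5, -1.3]
width: 0.046
finger_force: 0.0
```

Call:
{"method": "drive_tool", "body": {"series": [[0.046,[0,0,-0.005],[0,0,0]],[0.046,[0,0,-0.025],[0,0,0]],[0.046,[0,0,-0.07],[0,0,0]],[0.046,[0,0,-0.11],[0,0,0]],[0.046,[0,0,-0.11],[0,0,0]]]}}

```text
time: 9.68
tool_pos: [0.6169, 0.189, 0.1807]
ee_rot: [3.141, 0.012, -2.963]
wrist_force: [-0.1, 0.5, 0.6]
width: 0.0462
finger_force: 0.0
```

The block is nested against the anvil and released. Next is the handle: close the fingers and move to just outside the grip point.

```bash
cat >> h.py <<'E'
d=np.load('press.npz');PR=d['R'];PT=np.array([.6104,.1061])
W=lambda x,y:PR@(np.array([x,y])/1000)+PT
def pos():
    o=robot.get_obs();return (PR.T@(o['tool_pos'][:2]-PT)*1000).round(1)
E
python3 - <<'E'
from h import *
t=cv2.imread('pics/t3.png');c=cal('top')
f=lambda x,y,z:onz(c,(x+.5)/4.7+194.5,(y+.5)/4.7+109.5,z)
for n,p in dict(end=(690,440),tail=(767,432),mid_outer=(600,400)).items(): print(n,(PR.T@(f(*p,.054)[:2]-PT)*1000).round(1))
print(W(-67,149),W(-121,50))
mv(*W(-67,149),.18,3.0)
E
```

```text
end [-98.2 150.1]
tail [-137.   153.5]
mid_outer [-58.  121.8]
[0.47567973 0.01368546] [ 0.58270085 -0.02185998]
t 9.68 from [0.6169 0.189  0.1807] rot [ 3.141  0.012 -2.963] F [-0.1  0.5  0.6] w 0.0462
shift [ 0.1701 -0.1474 -0.0014] turn [0.002 0.012 0.32 ]
```

Call:
{"method": "drive_tool", "body": {"series": [[0.0,[0.045,-0.04,0],[0,0,0.1]],[0.0,[0.09,-0.08,0],[0,0,0.2]],[0.0,[0.13,-0.115,0],[0,0,0.32]],[0.0,[0.17,-0.147,0],[0,0,0.32]],[0.0,[0.17,-0.147,0],[0,0,0.32]]]}}

```text
time: 10.3
tool_pos: [0.4709, 0.0118, 0.173]
ee_rot: [-3.141, -0.001, 2.996]
wrist_force: [0.1, 0.9, -0.4]
width: 0.0013
finger_force: 0.0
```

Call:
{"method": "drive_tool", "body": {"series": [[0.0,[0,0,0],[0,0,0]],[0.0,[0,0,0.04],[0,0,0]],[0.0,[0,0,0.09],[0,0,0]],[0.0,[0,0,0.125],[0,0,0]],[0.0,[0,0,0.125],[0,0,0]]]}}

```text
time: 10.92
tool_pos: [0.471, 0.0149, 0.0451]
ee_rot: [3.142, -0.008, 3.002]
wrist_force: [0.1, -0.5, 0.4]
width: 0.0002
finger_force: 0.0
```

```bash
python3 - <<'E'
from h import *
print(pos()); mv(*W(-90,120),.05,3.0)
t=snap('top','t4.png')
cv2.imwrite('pics/t4c.png',cv2.resize(t[100:230,195:385],None,fx=4.2,fy=4.2,interpolation=cv2.INTER_CUBIC)[:,:,::-1])
E
```

```text
[-65.  153.4]
t 10.93 from [0.471  0.0149 0.0451] rot [ 3.142 -0.008  3.002] F [ 0.1 -0.5  0.4] w 0.0002
shift [-0.0395 -0.0133 -0.0052] turn [ 0.    -0.008  0.002]
```

View pics/t4c.png

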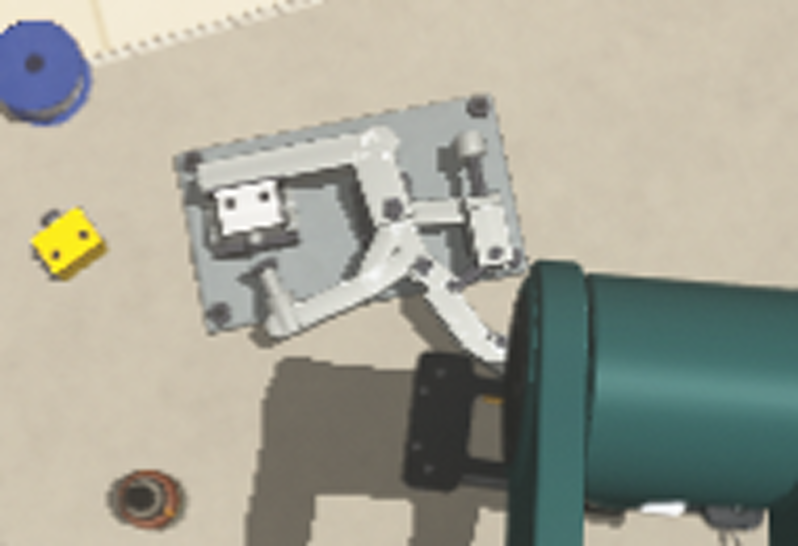

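The block sits upright in the nest, at (252,208) in the crop. The gripper is outside the handle, so I'll start pushing.

Call:
{"method": "drive_tool", "body": {"series": [[0.0,[-0.008,-0.003,-0.004],[0,0,0]],[0.0,[-0.015,-0.0065,-0.004],[0,0,0]],[0.0,[-0.023,-0.009,-0.004],[0,0,0]],[0.0,[-0.03,-0.0115,-0.004],[0,0,0]],[0.0,[-0.0375,-0.014,-0.004],[0,0,0]]]}}

```text
time: 11.6
tool_pos: [0.5067, -0.0053, 0.0526]
ee_rot: [3.141, -0.005, 2.999]
wrist_force: [-8.7, 3.3, 7.8]
width: 0.0006
finger_force: 4.7
```

Call:
{"method": "drive_tool", "body": {"series": [[0.0,[-0.004,-0.0012,0],[0,0,0]],[0.0,[-0.008,-0.0025,0],[0,0,0]],[0.0,[-0.01,-0.003,0],[0,0,0]],[0.0,[-0.01,-0.003,0],[0,0,0]]]}}

```text
time: 12.1
tool_pos: [0.5156, -0.0091, 0.0524]
ee_rot: [3.14, -0.006, 3.0]
wrist_force: [-8.4, 3.1, 6.0]
width: 0.0002
finger_force: 4.5
```

```bash
python3 - <<'E'
from h import *
print(pos()); mv(*W(-112,88),.05,3.0)
E
```

```text
[-96.5 113.8]
t 12.1 from [ 0.5156 -0.0091  0.0524] rot [ 3.14  -0.006  3.   ] F [-8.4  3.1  6. ] w 0.0002
shift [-0.0294 -0.0066  0.0022] turn [ 0.002 -0.006  0.   ]
```

Call:
{"method": "drive_tool", "body": {"series": [[0.0,[-0.003,-0.001,-0.0005],[0,0,0]],[0.0,[-0.006,-0.0018,-0.001],[0,0,0]],[0.0,[-0.009,-0.0024,-0.0015],[0,0,0]],[0.0,[-0.01,-0.0025,-0.002],[0,0,0]]]}}

```text
time: 12.6
tool_pos: [0.5243, -0.0124, 0.0527]
ee_rot: [3.139, -0.008, 3.0]
wrist_force: [-6.9, 3.9, -0.0]
width: 0.0005
finger_force: 3.4
```

Call:
{"method": "drive_tool", "body": {"series": [[0.0,[-0.003,-0.0007,0],[0,0,0]],[0.0,[-0.006,-0.0014,0],[0,0,0]],[0.0,[-0.006,-0.0014,0],[0,0,0]]]}}

```text
time: 12.98
tool_pos: [0.5305, -0.0148, 0.0527]
ee_rot: [3.139, -0.007, 3.0]
wrist_force: [-5.5, 3.9, -0.7]
width: 0.0006
finger_force: 2.8
```

Call:
{"method": "drive_tool", "body": {"series": [[0.0,[-0.002,-0.0005,0],[0,0,0]],[0.0,[-0.004,-0.0009,0],[0,0,0]],[0.0,[-0.006,-0.0013,0],[0,0,0]]]}}

```text
time: 13.35
tool_pos: [0.536, -0.0169, 0.0527]
ee_rot: [3.139, -0.008, 3.0]
wrist_force: [-6.1, 3.2, -0.5]
width: 0.0005
finger_force: 2.9
```

Call:
{"method": "drive_tool", "body": {"series": [[0.0,[-0.002,-0.0003,0],[0,0,0]],[0.0,[-0.003,-0.0005,0],[0,0,0]],[0.0,[-0.003,-0.0005,0],[0,0,0]]]}}

```text
time: 13.72
tool_pos: [0.5391, -0.0181, 0.0527]
ee_rot: [3.14, -0.007, 3.0]
wrist_force: [-5.3, 2.4, 0.2]
width: 0.0004
finger_force: 2.6
```

Call:
{"method": "drive_tool", "body": {"series": [[0.0,[-0.0015,-0.0002,0],[0,0,0]],[0.0,[-0.003,-0.0004,0],[0,0,0]],[0.0,[-0.003,-0.0004,0],[0,0,0]]]}}

```text
time: 14.1
tool_pos: [0.5423, -0.0191, 0.0528]
ee_rot: [3.14, -0.006, 3.0]
wrist_force: [-5.6, 2.3, -0.3]
width: -0.0
finger_force: 2.3
```

Call:
{"method": "drive_tool", "body": {"series": [[0.0,[-0.0015,-0.0002,0],[0,0,0]],[0.0,[-0.003,-0.0004,0],[0,0,0]],[0.0,[-0.003,-0.0004,0],[0,0,0]]]}}

```text
time: 14.48
tool_pos: [0.546, -0.0206, 0.0531]
ee_rot: [3.141, -0.004, 3.0]
wrist_force: [-4.5, 0.8, -1.9]
width: 0.0002
finger_force: 2.0
```

Call:
{"method": "drive_tool", "body": {"series": [[0.0,[-0.001,-0.0001,0],[0,0,0]],[0.0,[-0.002,-0.0002,0],[0,0,0]],[0.0,[-0.002,-0.0002,0],[0,0,0]]]}}

```text
time: 14.85
tool_pos: [0.5497, -0.0218, 0.0546]
ee_rot: [-3.141, 0.001, 3.0]
wrist_force: [-3.2, -0.1, -2.9]
width: 0.0002
finger_force: 1.7
```

Call:
{"method": "drive_tool", "body": {"series": [[0.0,[-0.001,-0.0001,0],[0,0,0]],[0.0,[-0.002,-0.0002,0],[0,0,0]],[0.0,[-0.002,-0.0002,0],[0,0,0]]]}}

```text
time: 15.22
tool_pos: [0.5519, -0.022, 0.0549]
ee_rot: [-3.141, 0.001, 3.0]
wrist_force: [-2.9, -1.3, -1.5]
width: 0.0004
finger_force: 1.3
```

Call:
{"method": "drive_tool", "body": {"series": [[0.0,[-0.001,-0.0001,0],[0,0,0]],[0.0,[-0.002,-0.0002,0],[0,0,0]],[0.0,[-0.002,-0.0002,0],[0,0,0]]]}}

```text
time: 15.6
tool_pos: [0.5538, -0.0222, 0.0548]
ee_rot: [3.141, 0.001, 3.0]
wrist_force: [-2.2, -0.9, -0.4]
width: 0.0007
finger_force: 0.9
```

Call:
{"method": "drive_tool", "body": {"series": [[0.0,[-0.001,-0.0001,0],[0,0,0]],[0.0,[-0.002,-0.0002,0],[0,0,0]],[0.0,[-0.002,-0.0002,0],[0,0,0]]]}}

```text
time: 15.98
tool_pos: [0.5557, -0.0226, 0.0548]
ee_rot: [3.141, 0.001, 3.0]
wrist_force: [-0.9, 0.2, -0.1]
width: 0.0005
finger_force: 0.4
```

Call:
{"method": "drive_tool", "body": {"series": [[0.0,[-0.0005,0,0],[0,0,0]],[0.0,[-0.001,0,0],[0,0,0]],[0.0,[-0.001,0,0],[0,0,0]]]}}

```text
time: 16.35
tool_pos: [0.5564, -0.0229, 0.0547]
ee_rot: [3.141, 0.001, 3.0]
wrist_force: [-0.5, -0.4, 0.9]
width: 0.0002
finger_force: 0.3
```

Call:
{"method": "drive_tool", "body": {"series": [[0.0,[-0.0005,0,0],[0,0,0]],[0.0,[-0.001,0,0],[0,0,0]],[0.0,[-0.001,0,0],[0,0,0]]]}}

```text
time: 16.73
tool_pos: [0.5573, -0.0231, 0.0545]
ee_rot: [3.142, 0.0, 3.0]
wrist_force: [-0.1, -0.2, 0.5]
width: 0.0001
finger_force: 0.2
```

Call:
{"method": "drive_tool", "body": {"series": [[0.0,[-0.0005,0,0],[0,0,0]],[0.0,[-0.001,0,0],[0,0,0]],[0.0,[-0.001,0,0],[0,0,0]]]}}

```text
time: 17.1
tool_pos: [0.5583, -0.0232, 0.0545]
ee_rot: [3.142, 0.0, 3.0]
wrist_force: [-0.9, -0.5, 0.1]
width: 0.0002
finger_force: 0.0
```

Call:
{"method": "drive_tool", "body": {"series": [[0.0,[-0.0005,0,0],[0,0,0]],[0.0,[-0.001,0,0],[0,0,0]],[0.0,[-0.001,0,0],[0,0,0]]]}}

```text
time: 17.48
tool_pos: [0.5592, -0.0233, 0.0545]
ee_rot: [3.142, 0.0, 3.0]
wrist_force: [0.4, 0.2, 0.1]
width: 0.0004
finger_force: 0.0
```

Call:
{"method": "drive_tool", "body": {"series": [[0.0,[-0.0005,0,0],[0,0,0]],[0.0,[-0.001,0,0],[0,0,0]],[0.0,[-0.001,0,0],[0,0,0]]]}}

```text
time: 17.85
tool_pos: [0.5602, -0.0234, 0.0545]
ee_rot: [3.142, 0.0, 3.0]
wrist_force: [-0.4, 0.6, 0.2]
width: 0.0006
finger_force: 0.0
```

```bash
python3 - <<'E'
from h import *
print(pos())
t=snap('top','t5.png');s=snap('side','s5.png');w=snap('wrist','w5.png')
A=cv2.resize(t[120:200,210:335],(500,320),interpolation=cv2.INTER_CUBIC)
sc=cal('side');n=W(60,20);u,v=proj(sc,[n[0],n[1],.04]);print(u,v)
u,v=int(u),int(v)
B=cv2.resize(s[v-40:v+40,u-60:u+65],(500,320),interpolation=cv2.INTER_CUBIC)
C=cv2.resize(w[60:330,0:300],(300,270))
out=np.zeros((600,800,3),np.uint8);out[:300,:500]=A[:300];out[300:600,:500]=B[:300];out[:270,500:800]=C
cv2.imwrite('pics/m5.png',out[:,:,::-1])
E
```

```text
[-118.6   72.5]
209.9667862380841 212.36609544273344
```

View pics/m5.png

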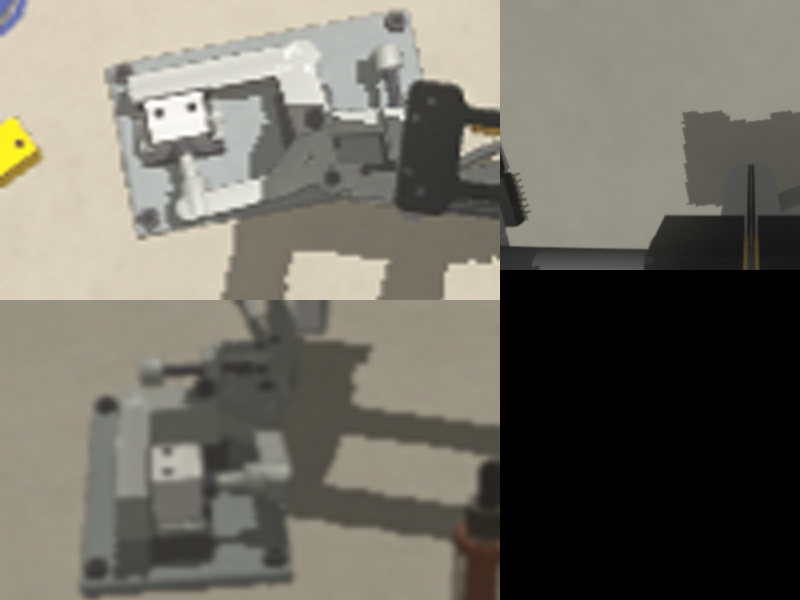

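The pad is now against the pin head, at (185,165) in the top-left panel and (215,478) in the side panel. The handle force has gone to zero, so it has passed dead centre. I'll follow it until I feel the stop.

Call:
{"method": "drive_tool", "body": {"series": [[0.0,[-0.0005,0,0],[0,0,0]],[0.0,[-0.001,0,0],[0,0,0]],[0.0,[-0.001,0,0],[0,0,0]]]}}

```text
time: 18.38
tool_pos: [0.5612, -0.0236, 0.0545]
ee_rot: [3.141, 0.0, 3.0]
wrist_force: [-0.6, -0.4, 0.3]
width: 0.0006
finger_force: 0.0
```

Call:
{"method": "drive_tool", "body": {"series": [[0.0,[-0.0005,0,0],[0,0,0]],[0.0,[-0.001,0,0],[0,0,0]],[0.0,[-0.001,0,0],[0,0,0]]]}}

```text
time: 18.75
tool_pos: [0.5622, -0.0237, 0.0545]
ee_rot: [3.142, 0.0, 3.0]
wrist_force: [-0.2, 0.2, 0.8]
width: 0.0006
finger_force: 0.0
```

Call:
{"method": "drive_tool", "body": {"series": [[0.0,[-0.0005,0,0],[0,0,0]],[0.0,[-0.001,0,0],[0,0,0]],[0.0,[-0.001,0,0],[0,0,0]]]}}

```text
time: 19.12
tool_pos: [0.5627, -0.0238, 0.0544]
ee_rot: [3.141, -0.001, 3.0]
wrist_force: [-1.8, 0.5, 1.3]
width: 0.0007
finger_force: 0.7
```

Call:
{"method": "drive_tool", "body": {"series": [[0.0,[-0.0005,0,0],[0,0,0]],[0.0,[-0.001,0,0],[0,0,0]],[0.0,[-0.001,0,0],[0,0,0]]]}}

```text
time: 19.5
tool_pos: [0.5634, -0.0238, 0.0543]
ee_rot: [3.141, -0.002, 3.0]
wrist_force: [-4.8, 2.0, 2.3]
width: 0.0003
finger_force: 2.0
```

Call:
{"method": "drive_tool", "body": {"series": [[0.0,[-0.0005,0,0],[0,0,0]],[0.0,[-0.001,0,0],[0,0,0]],[0.0,[-0.001,0,0],[0,0,0]]]}}

```text
time: 19.88
tool_pos: [0.5637, -0.0239, 0.0542]
ee_rot: [-3.142, -0.003, 3.0]
wrist_force: [-6.8, 0.4, 2.9]
width: 0.0006
finger_force: 2.9
```

Call:
{"method": "drive_tool", "body": {"series": [[0.0,[-0.0005,0,0],[0,0,0]],[0.0,[-0.001,0,0],[0,0,0]],[0.0,[-0.001,0,0],[0,0,0]]]}}

```text
time: 20.25
tool_pos: [0.564, -0.024, 0.0541]
ee_rot: [-3.142, -0.005, 3.0]
wrist_force: [-8.0, 1.7, 4.7]
width: 0.0004
finger_force: 3.7
```

Call:
{"method": "drive_tool", "body": {"series": [[0.0,[0.002,0,0],[0,0,0]],[0.0,[0.004,0,0],[0,0,0]],[0.0,[0.004,0,0],[0,0,0]]]}}

```text
time: 20.62
tool_pos: [0.5627, -0.0239, 0.0545]
ee_rot: [-3.142, 0.002, 3.0]
wrist_force: [-0.6, -0.0, 0.5]
width: 0.0004
finger_force: 0.5
```

Call:
{"method": "drive_tool", "body": {"series": [[0.0,[0.002,0,0],[0,0,0]],[0.0,[0.004,0,0],[0,0,0]],[0.0,[0.004,0,0],[0,0,0]]]}}

```text
time: 21.0
tool_pos: [0.5584, -0.0232, 0.0547]
ee_rot: [3.141, 0.001, 3.0]
wrist_force: [0.4, -0.2, 0.4]
width: 0.0002
finger_force: 0.0
```

Call:
{"method": "drive_tool", "body": {"series": [[0.0,[0.005,0,0],[0,0,0]],[0.0,[0.012,0,0],[0,0,0]],[0.0,[0.02,0,0],[0,0,0]],[0.0,[0.02,0,0],[0,0,0]]]}}

```text
time: 21.5
tool_pos: [0.5376, -0.0202, 0.0545]
ee_rot: [3.142, -0.0, 3.0]
wrist_force: [-0.1, -0.2, -0.9]
width: 0.0006
finger_force: 0.0
```

```bash
python3 - <<'E'
from h import *
print(pos())
t=snap('top','t6.png');s=snap('side','s6.png')
for a,b in(('t5','t6'),('s5','s6')):
    A=cv2.imread(f'pics/{a}.png',0).astype(int);B=cv2.imread(f'pics/{b}.png',0).astype(int)
    if a=='t5': print(np.abs(A-B)[130:175,220:290].mean()) 
    c=cal({'t':'top','s':'side'}[a[0]])
    for n,x,y,z in (('padarm',80,25,.05),('jaw',40,25,.05)):
        u,v=proj(c,[*W(x,y),z]).astype(int);print(a,n,u,v,np.abs(A-B)[v-8:v+9,u-8:u+9].mean())
E
```

```text
[-111.3   94.1]
3.765079365079365
t5 padarm 257 166 0.754325259515571
t5 jaw 273 163 10.761245674740485
s5 padarm 212 213 3.4982698961937717
s5 jaw 211 203 6.173010380622838
```

The handle stayed down with zero force, so the pliers are locked. Next, go round to the -y side of the lever tail.

Call:
{"method": "drive_tool", "body": {"series": [[0.0,[0.004,0,-0.04],[0,0,0]],[0.0,[0.004,0,-0.09],[0,0,0]],[0.0,[0.004,0,-0.1],[0,0,0]],[0.0,[0.004,0,-0.1],[0,0,0]]]}}

```text
time: 22.1
tool_pos: [0.5348, -0.0198, 0.1548]
ee_rot: [3.142, 0.001, 3.0]
wrist_force: [-0.1, 0.3, -0.7]
width: 0.0004
finger_force: 0.0
```

```bash
python3 - <<'E'
from h import *
print(pos());mv(*W(-168,-5),.155,3.32)
E
```

```text
[-110.5   96.8]
t 22.1 from [ 0.5348 -0.0198  0.1548] rot [3.142e+00 1.000e-03 3.000e+00] F [-0.1  0.3 -0.7] w 0.0004
shift [-0.1147 -0.0225 -0.    ] turn [-0.     0.001 -0.32 ]
```

Call:
{"method": "drive_tool", "body": {"series": [[0.0,[-0.04,-0.008,0],[0,0,-0.11]],[0.0,[-0.08,-0.016,0],[0,0,-0.22]],[0.0,[-0.115,-0.0225,0],[0,0,-0.32]],[0.0,[-0.115,-0.0225,0],[0,0,-0.32]]]}}

```text
time: 22.6
tool_pos: [0.6451, -0.0589, 0.1499]
ee_rot: [3.139, -0.006, -2.965]
wrist_force: [0.7, 0.3, 0.3]
width: 0.0004
finger_force: 0.0
```

Call:
{"method": "drive_tool", "body": {"series": [[0.0,[0,0,0.03],[0,0,0]],[0.0,[0,0,0.06],[0,0,0]],[0.0,[0,0,0.09],[0,0,0]],[0.0,[0,0,0.105],[0,0,0]],[0.0,[0,0,0.105],[0,0,0]]]}}

```text
time: 23.22
tool_pos: [0.6433, -0.0578, 0.0474]
ee_rot: [3.14, -0.004, -2.964]
wrist_force: [-0.2, 0.4, 0.6]
width: 0.0006
finger_force: 0.0
```

```bash
python3 - <<'E'
from h import *
print(pos());mv(*W(-168,20),.05,3.32)
E
```

```text
[-167.2   -3.2]
t 23.23 from [ 0.6433 -0.0578  0.0474] rot [ 3.14  -0.004 -2.964] F [-0.2  0.4  0.6] w 0.0006
shift [ 0.0232 -0.0009 -0.0025] turn [ 0.002 -0.004 -0.   ]
```

Now push gently along tool +x (press +y).

Call:
{"method": "drive_tool", "body": {"series": [[0.0,[0.003,0,-0.001],[0,0,0]],[0.0,[0.006,0,-0.002],[0,0,0]],[0.0,[0.009,0,-0.002],[0,0,0]],[0.0,[0.012,0,-0.002],[0,0,0]]]}}

```text
time: 23.72
tool_pos: [0.6333, -0.0605, 0.0521]
ee_rot: [-3.141, 0.001, -2.963]
wrist_force: [-0.1, -0.7, 0.9]
width: 0.0003
finger_force: 0.0
```

Call:
{"method": "drive_tool", "body": {"series": [[0.0,[0.003,0,0],[0,0,0]],[0.0,[0.006,0,0],[0,0,0]],[0.0,[0.009,0,0],[0,0,0]],[0.0,[0.012,0,0],[0,0,0]]]}}

```text
time: 24.22
tool_pos: [0.6214, -0.0627, 0.0515]
ee_rot: [-3.141, 0.0, -2.963]
wrist_force: [0.3, 0.1, -0.3]
width: 0.0003
finger_force: 0.3
```

Call:
{"method": "drive_tool", "body": {"series": [[0.0,[0.003,0,0],[0,0,0]],[0.0,[0.006,0,0],[0,0,0]],[0.0,[0.009,0,0],[0,0,0]]]}}

```text
time: 24.6
tool_pos: [0.6123, -0.064, 0.0514]
ee_rot: [3.141, -0.0, -2.963]
wrist_force: [0.3, -0.2, 0.5]
width: 0.0006
finger_force: 0.0
```

Call:
{"method": "drive_tool", "body": {"series": [[0.0,[0.003,0,0],[0,0,0]],[0.0,[0.006,0,0],[0,0,0]],[0.0,[0.009,0,0],[0,0,0]]]}}

```text
time: 24.98
tool_pos: [0.6034, -0.0658, 0.0514]
ee_rot: [3.141, -0.0, -2.963]
wrist_force: [-0.3, -0.6, 0.6]
width: 0.0005
finger_force: 0.0
```

Call:
{"method": "drive_tool", "body": {"series": [[0.0,[0.003,0,0],[0,0,0]],[0.0,[0.006,0,0],[0,0,0]],[0.0,[0.009,0,0],[0,0,0]]]}}

```text
time: 25.35
tool_pos: [0.5947, -0.0674, 0.0515]
ee_rot: [3.142, 0.0, -2.963]
wrist_force: [0.8, 0.6, -0.8]
width: 0.0004
finger_force: 0.0
```

Call:
{"method": "drive_tool", "body": {"series": [[0.0,[0.003,0,0],[0,0,0]],[0.0,[0.006,0,0],[0,0,0]],[0.0,[0.009,0,0],[0,0,0]]]}}

```text
time: 25.72
tool_pos: [0.5858, -0.069, 0.0515]
ee_rot: [3.142, 0.0, -2.963]
wrist_force: [0.9, 0.4, -0.2]
width: 0.0008
finger_force: 0.0
```

```bash
python3 - <<'E'
from h import *
t=snap('top','t7.png');s=snap('side','s7.png');w=snap('wrist','w7.png')
r=lambda a:cv2.resize(a,(400,300),interpolation=cv2.INTER_CUBIC)
out=np.vstack([np.hstack([r(t[110:230,205:365]),r(s[130:265,140:320])]),np.hstack([r(w),r(cv2.imread('pics/t6.png')[110:230,205:365,::-1])])])
cv2.imwrite('pics/m7.png',out[:,:,::-1])
o=cal('top')
for p in [(-166,30),(-148,60)]: print(((proj(o,[*W(*p),.054])-[205,110])*2.5).round())
E
```

```text
[384.  97.]
[372. 130.]
```

View pics/m7.png

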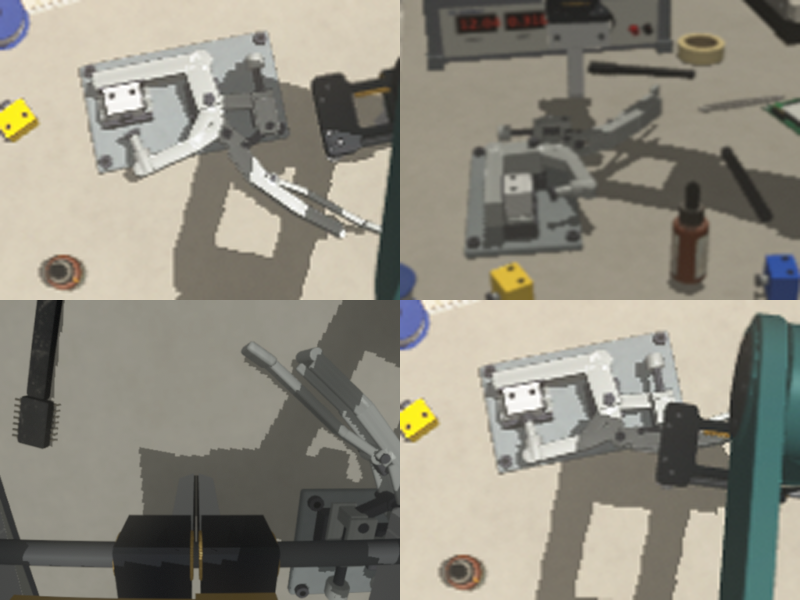

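The pliers are open (handle at (330,225)) and the block is still upright in its nest at (122,98). The bottle is standing at (62,272). So the lock held until the lever push freed it. I'll lift away and measure the pin head with the wrist camera.

Call:
{"method": "drive_tool", "body": {"series": [[0.0,[0,0,-0.03],[0,0,0]],[0.0,[0,0,-0.08],[0,0,0]],[0.0,[0,0,-0.1],[0,0,0]],[0.0,[0,0,-0.1],[0,0,0]]]}}

```text
time: 26.38
tool_pos: [0.5874, -0.0692, 0.154]
ee_rot: [-3.14, 0.005, -2.963]
wrist_force: [0.6, -0.3, 0.5]
width: 0.0008
finger_force: 0.0
```

```bash
python3 - <<'E'
from h import *
print(pos());mv(*W(80,-42),.14,3.32)
c=cal('top')
for f in('t4','t5','t6','t7'):
    g=cv2.imread(f'pics/{f}.png',0).astype(np.float32)
    row=[]
    for y in range(-30,32,2):
        u,v=proj(c,[*W(80,y),.046]);row.append(int(cv2.getRectSubPix(g,(1,1),(float(u),float(v)))[0,0]))
    print(f,row)
E
```

```text
[-168.4   53.8]
t 26.38 from [ 0.5874 -0.0692  0.154 ] rot [-3.14   0.005 -2.963] F [ 0.6 -0.3  0.5] w 0.0008
shift [-0.0956  0.2485  0.014 ] turn [-0.002  0.005 -0.   ]
t4 [240, 239, 238, 240, 240, 242, 243, 241, 239, 239, 238, 208, 153, 158, 189, 185, 146, 96, 82, 127, 161, 157, 120, 103, 94, 129, 154, 146, 138, 128, 122]
t5 [245, 245, 244, 245, 245, 247, 248, 246, 245, 245, 244, 208, 136, 107, 107, 109, 122, 157, 216, 211, 204, 201, 203, 207, 199, 199, 201, 200, 202, 205, 209]
t6 [245, 244, 244, 245, 245, 247, 248, 246, 244, 244, 244, 207, 135, 107, 107, 109, 122, 157, 214, 210, 204, 200, 202, 207, 198, 198, 200, 200, 202, 205, 208]
t7 [244, 244, 243, 244, 245, 247, 247, 245, 244, 244, 243, 207, 136, 106, 104, 86, 85, 101, 79, 133, 171, 167, 128, 109, 100, 136, 163, 156, 147, 135, 130]
```

The profiles show the bright pin shaft gone and the head against the block. The jaw was identical before and after I withdrew from the handle, so it was truly locked, and it is open again now. Handing in.

```bash
python3 -c "
from bench import robot
print(robot.close_job())"
```

```text
the job is handed in; nothing more can be done
None
```

I handed the job in at about 26 s: the pliers locked on the block by themselves, the pin is home, the block is upright in its nest, the bottle is standing and the pliers are open again; they opened while I was pushing the lever tail, but my force readings never clearly showed that contact, so the lever release is inferred.

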